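# Find the rocking pot lid and seat it

## Task

Three lidded pots stand on a tray, and one of the three identical lids is not seated: its rib stands just on the robot's side of its slot, so the lid rocks. With a fingertip, press each lid near its edge, going from left to right, to feel which one rocks, and slide that lid away from the robot until it drops into its slot and lies flat and fully home like the other two. Do not pick up or remove any lid, and leave the tin, jar, cup and peeler round the tray where they are.

Things in the scene. Friction and masses are not known exactly. Their poses are not given: they have to be found in the camera images.
- tray: fixed wooden tray, 130 (x) by 360 mm (y), 12 mm high, its long side across the robot's view. Origin: centre of its underside, on the worktop; x points away from the robot, y left. On it stand three fixed square white ceramic pots, 100 x 100 mm, in a row along y at +115, 0 and -115 mm; their flat tops (96 x 96 mm) are 76 mm above the tray's origin.
- row_mid (a point): point on the pot tops' level, 76 mm above the tray's origin. All lids start centred at tray x = 0. Each pot's top has a slot 13 mm wide (x), 47 mm long (y), 12 mm deep in its middle. Two pots stand at tray x = 0; the third, any of them, stands 11 mm further back, so its lid is unseated and must be pushed about 11 mm along tray +x; it drops in after 8 to 14 mm, stopped by the slot's wall.
- lid_left: left lid, seen from the robot (tray y = +115 mm): wooden disc 90 mm across, 10 mm thick, with a knob 18 mm across, 12 mm high, in the middle of its top and a rib underneath 42 mm long (lid y), 8 mm wide (x), 5 mm deep. About 0.12 kg. Origin: centre of the disc's underside; z up; x, y start along the tray's. Seated: origin 76 mm above the tray's origin; a seated lid does not move when pressed.
- lid_middle: middle lid (tray y = 0), same shape and axes as the left lid. Any of the three lids may be the unseated one: its rib stands on the pot's top, so its origin is 5 mm higher than a seated one, and it rocks about the rib by 5 to 10 degrees when pressed near its robot-side or far edge.
- lid_right: right lid (tray y = -115 mm), same shape and axes as the left lid.
- tin: bystander: food tin 57 mm across, 72 mm high, standing behind the tray; origin at the centre of its underside
- chilli_jar: bystander: jar with a black cap, 55 x 59 mm, 85 mm high, standing behind the tray; origin at the centre of its underside
- cup: bystander: small cup with a handle, 62 x 92 mm, 51 mm high, standing in front of the tray; origin at the centre of its underside
- peeler: bystander: peeler, 170 x 25 mm, 18 mm high, lying in front of the tray; origin at the centre of its underside
Mind the look-alikes: they are no part of the job. What is shaped like the lid_middle but pink is not meant.

How it is judged:
By the outcome, as a careful person would: the job done as asked, in the order asked, and still so for the second after the job is handed in, with the robot touching nothing.
It also fails if it takes over 45 s, if anything falls off the work surface, if the arm or the gripper's body presses on something with over 40 N, if the wrist force passes 120 N, or if a joint passes its speed limit or range.

## Robot

A 6-joint arm with a two-finger parallel gripper is mounted at the origin on a cart in front of the work surface, level with it; the furniture and walls round the work are solid. World frame = base frame: x ahead of the robot, y to its left, z up, the work surface at z = 0. Lengths are in mm, angles in rad, forces in N, time in s.
With the tool pointing down it reaches from about 350 to 775 mm from the base axis. Payload 5.5 kg.
Tool frame: the origin (TCP) lies midway between the tips of the shut fingers; the grasp point (between the pads) lies 19 mm behind it; z points along the fingers, y is the line along which they close (so a half turn about z gives the same grasp; the last joint's range is limited). The gripper opens to 85 mm and grips with 20 to 120 N. Pads are 22 mm wide; open, the fingers measure 114 mm over their backs; the gripper's body (76 mm by 85 mm) begins 54 mm behind the grasp point. The pads swing forward as they close: fully open they stand 13 mm farther back than shut.
Start: joints at [-1.241, 0.313, 0.046, 1.304, 0, 1.431], TCP at [260.31, -512.748, 231.323] pointing down, gripper open.
Joint ranges: [-2.76, 2.76], [-0.86, 1.69], [-1.03, 1.26], [-2.2, 2.34], [-1.47, 1.5], [-3.14, 3.14]. Speed limits (rad/s): [2.57, 2.57, 3.14, 3.14, 3.14, 3.14].

## Interface

Orientations are given as [roll, pitch, yaw] about the fixed x, y, z axes, in that order (R = Rz(yaw) Ry(pitch) Rx(roll)).
In Python, from cell import monitor, optics, ticket gives the robot as it stands. The module is installed in compiled form; this text tells all that it offers.
- The arm moves only by the tool step_arm, never from a script. Its argument "rows" is a list of rows, each an object with "gripper": the opening in per cent of the stroke, from 0 (shut) to 100 (fully open); "translation": the shift along the tool's x, y, z in mm, a list of three; "spin": the turn about the tool's z in degrees. In form: [{"gripper": gripper, "translation": [dx, dy, dz], "spin": spin}, ...]. A call has 1 to 12 rows; each row shifts and turns the commanded pose from where the row before left it, along the tool's axes as they then stand; what a row does not reach is not made up. A row lasts 1/12 s, in which the tool goes at most 41.7 mm and 7.16 degrees, less where a joint would pass 70% of its speed; a pose out of reach is approached as far as the arm can. A call is refused whole if a number of a shift passes 41.7 or a number of a turn 7.16, either way. A call with a gripper value outside its range is refused whole. The fingers move at their own pace and stop on an object; "newtons" is the grip in N (left out, the last holds). Time passes only in rows, so rows that do not move let the fingers close. It gives the time, the measured TCP pose, the force, the opening and the grip force at its end, in the units of the state.
- monitor.observe(): the state, without advancing time (a new reading comes with each control period).
- optics.camera(name): name is "side" or "top" or "wrist"; returns a dict with "pixels" (480x640x3 uint8, blue, green, red), "z_map" (480x640 float32, mm along the optical axis (not along the pixel's ray), 0 where there is no reading), "K" (3x3 intrinsics, pixels), "pose" (4x4, takes a point from camera to world coordinates). Camera axes: x right, y down, z forward; pixel columns grow to the right and rows downward; lengths in mm; the calibration is good to about 2 mm. The wrist camera is an equidistant fisheye: a pixel r from the principal point sees the ray r / f radians off the axis. A picture is of the moment at which its call begins.
- ticket.job_done(): hands the job in; it is judged then, once.
The state is a dict: "time_s": time; "joints": joint angles; "qvel": joint speeds; "effort": joint torques, N m; "tool_pos": TCP position; "ee_rot": TCP orientation; "ft_force": force on the tool from outside, world axes, zero at the start; "moment": the same for the moment, N m; "grip_width": finger opening in mm; "gripper_force": force on a finger pad.
Only numpy, scipy, OpenCV 4.12 (cv2) and the standard library are available. Lean on these libraries where they do the work, as an engineer would, in place of code of your own. Each camera call takes 0.05 s, during which the arm holds its last target. There are 200 camera calls.

## Working session

There is one attempt and no reset: what is moved stays moved. The work goes in short steps, Python scripts to look and compute and a tool call to move; the robot and the scene stay as the last step left them, time stands still between calls to the robot, and variables do not carry over. Pictures are saved under pics/ and viewed, at most 10 in all, crops included, and the job is handed in when it is done.

Besides the shell and the picture viewer there is one more tool, called after ">>>" as name(argument=value, ...) on one line, values as JSON. step_arm: Moves the arm, as the interface text tells. Its arguments: {"type":"object","properties":{"rows":{"type":"array","items":{"type":"object","properties":{"gripper":{"type":"number"},"translation":{"type":"array","items":{"type":"number"}},"spin":{"type":"number"}}}},"newtons":{"type":"number"}},"required":["rows"]}

```bash
mkdir -p pics
python3 - <<'E'
from cell import monitor, optics
import cv2, numpy as np
s=monitor.observe(); print(s)
for n in ("top","side"):
    c=optics.camera(n); cv2.imwrite(f"pics/{n}0.png",c["pixels"]); np.savez(f"{n}0.npz",**c); print(n,c["K"],c["pose"])
E
```

```text
{'time_s': 0.0, 'joints': array([-1.24061954e+00,  3.14005662e-01,  4.49971918e-02,  1.30357998e+00,
        8.24252600e-06,  1.43120894e+00]), 'qvel': array([ 0.00079887,  0.00077618, -0.00184444, -0.00085343,  0.00043615,
       -0.00176184]), 'effort': array([ 1.87193286e-04, -4.80625033e+01,  2.98535264e+01,  1.93358981e-02,
       -1.56906594e-05, -1.01619321e-05]), 'tool_pos': array([ 260.1274084 , -512.24213117,  230.41330805]), 'ee_rot': array([-3.13981910e+00, -2.57508951e-04,  4.69763945e-01]), 'ft_force': array([-0.56702406, -0.07350953,  0.02201309]), 'moment': array([ 0.00314541, -0.08662799,  0.05560421]), 'gripper_force': 0.0, 'grip_width': 85.36735587652524}
top [[521.1245181    0.         319.96018876]
 [  0.         521.1245181  236.61673952]
 [  0.           0.           1.        ]] [[ 2.32058266e-02 -9.98764037e-01  4.39532493e-02  5.14686065e+02]
 [-9.99716810e-01 -2.29512346e-02  6.28820980e-03 -7.51509970e+01]
 [-5.27165647e-03 -4.40867253e-02 -9.99013799e-01  9.72546395e+02]
 [ 0.00000000e+00  0.00000000e+00  0.00000000e+00  1.00000000e+00]]
side [[617.95133197   0.         323.51951206]
 [  0.         617.95133197 240.01512598]
 [  0.           0.           1.        ]] [[-8.78145731e-01 -1.68559120e-01  4.47714080e-01  1.29118422e+01]
 [-4.78383444e-01  3.03419629e-01 -8.24066629e-01  9.70226156e+02]
 [ 3.05870572e-03 -9.37829596e-01 -3.47082544e-01  5.37074489e+02]
 [ 0.00000000e+00  0.00000000e+00  0.00000000e+00  1.00000000e+00]]
```

View pics/top0.png

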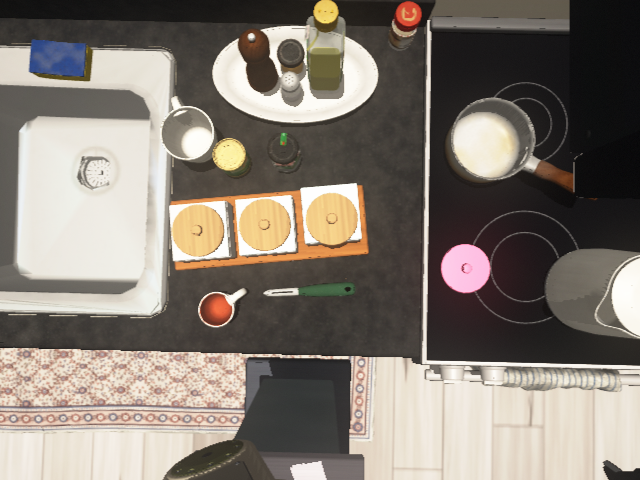

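View pics/side0.png

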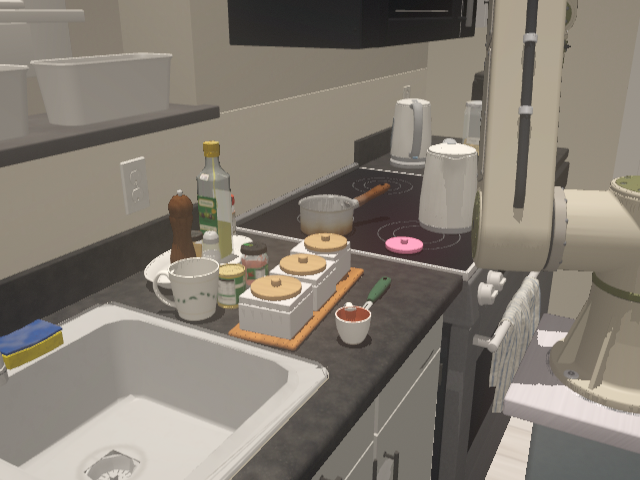

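The top view shows the lids at about (197,230), (264,224) and (331,218). The right pot sits further back, so its lid is probably the unseated one. Next I measure the lids.

```bash
cat > h.py <<'E'
import numpy as np, cv2
def ray(c,u,v,z):
    d=c["pose"][:3,:3]@np.linalg.inv(c["K"])@np.array([u,v,1.]); o=c["pose"][:3,3]
    return o+d*(z-o[2])/d[2]
def lids(c):
    hsv=cv2.cvtColor(c["pixels"],cv2.COLOR_BGR2HSV); px=c["pixels"].astype(int)
    m=((hsv[...,0]>12)&(hsv[...,0]<24)&(hsv[...,1]>70)&(hsv[...,2]>140)).astype(np.uint8)
    m=cv2.morphologyEx(m,cv2.MORPH_OPEN,np.ones((5,5)))
    m[:180]=0; m[280:]=0
    out=[]
    for k in cv2.findContours(m,0,2)[0]:
        if 800<cv2.contourArea(k)<5000: out.append(cv2.fitEllipse(cv2.convexHull(k)))
    return sorted(out)
E
python3 - <<'E'
from h import *
c=dict(np.load("top0.npz"))
zm=c["z_map"]
for e in lids(c):
    (u,v),ax,a=e
    p=ray(c,u,v,86)
    # plane fit from depth
    yy,xx=np.mgrid[int(v)-17:int(v)+18,int(u)-17:int(u)+18]
    r=np.hypot(xx-u,yy-v); ok=(r<17)&(r>9)
    Z=zm[yy,xx][ok]; P=np.c_[(xx[ok]-c["K"][0,2])*Z/c["K"][0,0],(yy[ok]-c["K"][1,2])*Z/c["K"][1,1],Z]@c["pose"][:3,:3].T+c["pose"][:3,3]
    A=np.c_[P[:,:2]-P[:,:2].mean(0),np.ones(len(P))]; f=np.linalg.lstsq(A,P[:,2],rcond=None)[0]
    print(np.round([u,v,*ax],1),p.round(1),"depth",P.mean(0).round(1),f.round(3))
# bystander tops
for n,u,v,z in (("tin",230,152,72),("jar",284,147,85),("cup",216,309,51)): print(n,ray(c,u,v,z).round())
E
```

```text
[  4.2 193.9 117.8 742.1] [614.6 473.5  86. ] depth [616.9 488.7  55. ] [-0.378 -1.631 55.018]
[197.7 230.1  51.3  52. ] [560.  139.3  86. ] depth [559.7 137.9  92.2] [-0.474 -2.273 92.163]
[264.5 224.5  51.2  51.6] [572.2  25.5  86. ] depth [571.8  24.5  93.3] [-1.19  -2.075 93.257]
[331.4 218.8  51.4  52.2] [584.6 -88.4  86. ] depth [583.8 -88.2  95.3] [-1.264  0.24  95.293]
tin [698.  91.  72.]
jar [706.  -4.  85.]
cup [423. 111.  51.]
```

>>> step_arm(rows=[{"gripper": 0,"translation": [0,0,0],"spin": 7},{"gripper": 0,"translation": [0,0,0],"spin": 7},{"gripper": 0,"translation": [0,0,0],"spin": 6.8},{"gripper": 0,"translation": [16.7,-30.8,0],"spin": 0},{"gripper": 0,"translation": [16.7,-30.8,0],"spin": 0},{"gripper": 0,"translation": [16.7,-30.8,0],"spin": 0},{"gripper": 0,"translation": [16.7,-30.8,0],"spin": 0},{"gripper": 0,"translation": [16.7,-30.8,0],"spin": 0},{"gripper": 0,"translation": [16.7,-30.8,0],"spin": 0},{"gripper": 0,"translation": [16.7,-30.8,0],"spin": 0},{"gripper": 0,"translation": [16.7,-30.8,0],"spin": 0},{"gripper": 0,"translation": [16.7,-30.8,0],"spin": 0}], newtons=40)

```text
time_s: 1.1
tool_pos: [380.3, -219.3, 231.0]
ee_rot: [-3.141, 0.0, 0.106]
ft_force: [0.6, 0.2, 0.1]
grip_width: 0.1
gripper_force: 0.0
```

>>> step_arm(rows=[{"gripper": 0,"translation": [16.7,-30.8,5],"spin": 0},{"gripper": 0,"translation": [16.7,-30.8,5],"spin": 0},{"gripper": 0,"translation": [16.7,-30.8,5],"spin": 0},{"gripper": 0,"translation": [16.7,-30.8,5],"spin": 0},{"gripper": 0,"translation": [16.7,-30.8,5],"spin": 0},{"gripper": 0,"translation": [16.7,-30.8,5],"spin": 0},{"gripper": 0,"translation": [16.7,-30.8,10],"spin": 0},{"gripper": 0,"translation": [16.7,-30.8,10],"spin": 0},{"gripper": 0,"translation": [16.7,-30.8,20],"spin": 0},{"gripper": 0,"translation": [16.7,-30.8,20],"spin": 0},{"gripper": 0,"translation": [16.7,-30.8,10],"spin": 0},{"gripper": 0,"translation": [0,0,0],"spin": 0}])

```text
time_s: 2.1
tool_pos: [526.7, 140.0, 128.0]
ee_rot: [-3.14, 0.003, 0.115]
ft_force: [1.5, 0.2, -0.2]
grip_width: 0.2
gripper_force: 0.0
```

>>> step_arm(rows=[{"gripper": 0,"translation": [0,4,10],"spin": 0},{"gripper": 0,"translation": [0,0,12],"spin": 0},{"gripper": 0,"translation": [0,0,10],"spin": 0},{"gripper": 0,"translation": [0,0,3],"spin": 0},{"gripper": 0,"translation": [0,0,2],"spin": 0},{"gripper": 0,"translation": [0,0,0],"spin": 0}])

```text
time_s: 2.6
tool_pos: [526.9, 130.4, 94.2]
ee_rot: [3.141, 0.0, 0.105]
ft_force: [-1.3, -0.3, -1.2]
grip_width: -0.4
gripper_force: 0.0
```

>>> step_arm(rows=[{"gripper": 0,"translation": [0,0,1],"spin": 0},{"gripper": 0,"translation": [0,0,1],"spin": 0},{"gripper": 0,"translation": [0,0,1],"spin": 0},{"gripper": 0,"translation": [0,0,0],"spin": 0}])

```text
time_s: 2.93
tool_pos: [527.3, 131.3, 91.5]
ee_rot: [3.141, -0.001, 0.107]
ft_force: [-0.2, -0.3, -0.5]
grip_width: 0.4
gripper_force: 0.0
```

>>> step_arm(rows=[{"gripper": 0,"translation": [0,0,1.5],"spin": 0},{"gripper": 0,"translation": [0,0,1.5],"spin": 0},{"gripper": 0,"translation": [0,0,1],"spin": 0},{"gripper": 0,"translation": [0,0,0],"spin": 0}])

```text
time_s: 3.27
tool_pos: [527.0, 131.4, 86.9]
ee_rot: [3.141, 0.001, 0.107]
ft_force: [-0.3, -0.2, 0.1]
grip_width: 0.0
gripper_force: 0.0
```

>>> step_arm(rows=[{"gripper": 0,"translation": [0,0,1],"spin": 0},{"gripper": 0,"translation": [0,0,0],"spin": 0}])

```text
time_s: 3.43
tool_pos: [527.2, 131.4, 86.1]
ee_rot: [3.141, 0.0, 0.107]
ft_force: [0.6, -0.1, 0.1]
grip_width: 0.5
gripper_force: 0.0
```

>>> step_arm(rows=[{"gripper": 0,"translation": [0,0,1],"spin": 0},{"gripper": 0,"translation": [0,0,0],"spin": 0}])

```text
time_s: 3.6
tool_pos: [527.3, 131.4, 86.0]
ee_rot: [3.141, -0.001, 0.107]
ft_force: [-2.3, -1.1, 7.5]
grip_width: -0.1
gripper_force: 2.9
```

>>> step_arm(rows=[{"gripper": 0,"translation": [0,0,0.7],"spin": 0},{"gripper": 0,"translation": [0,0,0],"spin": 0}])

```text
time_s: 3.77
tool_pos: [527.3, 131.4, 86.1]
ee_rot: [3.141, -0.001, 0.107]
ft_force: [-3.5, -0.6, 10.1]
grip_width: -0.0
gripper_force: 5.2
```

Left lid: firm at z = 86 (10 N, no give), so it is seated. On to the middle lid.

>>> step_arm(rows=[{"gripper": 0,"translation": [0,0,-13],"spin": 0},{"gripper": 0,"translation": [0,0,-14],"spin": 0},{"gripper": 0,"translation": [0,27.5,0],"spin": 0},{"gripper": 0,"translation": [0,27.5,0],"spin": 0},{"gripper": 0,"translation": [0,27.5,0],"spin": 0},{"gripper": 0,"translation": [0,27.5,0],"spin": 0},{"gripper": 0,"translation": [0,0,0],"spin": 0},{"gripper": 0,"translation": [0,0,10],"spin": 0},{"gripper": 0,"translation": [0,0,6],"spin": 0},{"gripper": 0,"translation": [0,0,2],"spin": 0},{"gripper": 0,"translation": [0,0,2],"spin": 0},{"gripper": 0,"translation": [0,0,0],"spin": 0}])

```text
time_s: 4.77
tool_pos: [538.2, 23.0, 90.8]
ee_rot: [-3.141, 0.001, 0.108]
ft_force: [0.9, -0.7, 0.4]
grip_width: -0.1
gripper_force: 0.0
```

>>> step_arm(rows=[{"gripper": 0,"translation": [0,0,1.5],"spin": 0},{"gripper": 0,"translation": [0,0,1.5],"spin": 0},{"gripper": 0,"translation": [0,0,1],"spin": 0},{"gripper": 0,"translation": [0,0,0],"spin": 0}])

```text
time_s: 5.1
tool_pos: [538.9, 22.2, 87.5]
ee_rot: [3.141, 0.0, 0.107]
ft_force: [0.9, -0.4, -0.1]
grip_width: -0.1
gripper_force: 0.0
```

>>> step_arm(rows=[{"gripper": 0,"translation": [0,0,2],"spin": 0},{"gripper": 0,"translation": [0,0,0.7],"spin": 0},{"gripper": 0,"translation": [0,0,0],"spin": 0}])

```text
time_s: 5.35
tool_pos: [539.3, 22.0, 86.1]
ee_rot: [3.141, -0.001, 0.107]
ft_force: [-1.9, 0.7, 8.7]
grip_width: -0.2
gripper_force: 3.9
```

Middle lid: firm too, so it is seated. On to the right lid.

>>> step_arm(rows=[{"gripper": 0,"translation": [0,0,-13],"spin": 0},{"gripper": 0,"translation": [0,0,-17],"spin": 0},{"gripper": 0,"translation": [0,28.6,0],"spin": 0},{"gripper": 0,"translation": [0,28.6,0],"spin": 0},{"gripper": 0,"translation": [0,28.6,0],"spin": 0},{"gripper": 0,"translation": [0,28.6,0],"spin": 0},{"gripper": 0,"translation": [0,0,0],"spin": 0},{"gripper": 0,"translation": [0,0,6],"spin": 0},{"gripper": 0,"translation": [0,0,3],"spin": 0},{"gripper": 0,"translation": [0,0,2],"spin": 0},{"gripper": 0,"translation": [0,0,0],"spin": 0}])

```text
time_s: 6.27
tool_pos: [550.3, -90.5, 102.9]
ee_rot: [-3.141, 0.002, 0.108]
ft_force: [-0.4, 0.2, -0.6]
grip_width: 0.0
gripper_force: 0.0
```

>>> step_arm(rows=[{"gripper": 0,"translation": [0,0,1.5],"spin": 0},{"gripper": 0,"translation": [0,0,1.5],"spin": 0},{"gripper": 0,"translation": [0,0,0],"spin": 0}])

```text
time_s: 6.52
tool_pos: [551.0, -91.2, 100.7]
ee_rot: [3.142, 0.0, 0.108]
ft_force: [0.1, 0.3, 0.4]
grip_width: -0.0
gripper_force: 0.0
```

>>> step_arm(rows=[{"gripper": 0,"translation": [0,0,1.5],"spin": 0},{"gripper": 0,"translation": [0,0,1.5],"spin": 0},{"gripper": 0,"translation": [0,0,0],"spin": 0}])

```text
time_s: 6.77
tool_pos: [551.0, -91.7, 97.6]
ee_rot: [-3.142, 0.0, 0.107]
ft_force: [0.2, -0.0, 0.0]
grip_width: 0.4
gripper_force: 0.0
```

>>> step_arm(rows=[{"gripper": 0,"translation": [0,0,1.5],"spin": 0},{"gripper": 0,"translation": [0,0,1.5],"spin": 0},{"gripper": 0,"translation": [0,0,0],"spin": 0}])

```text
time_s: 7.02
tool_pos: [550.9, -91.8, 94.6]
ee_rot: [-3.141, 0.0, 0.107]
ft_force: [0.0, -1.0, 0.1]
grip_width: 0.0
gripper_force: 0.0
```

Run:
```python
from cell import optics
import cv2
c=optics.camera("side"); cv2.imwrite("pics/s1.png",cv2.resize(c["pixels"][200:360,220:400],None,fx=3.5,fy=3.5))
```

```text
(no output)
```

View pics/s1.png

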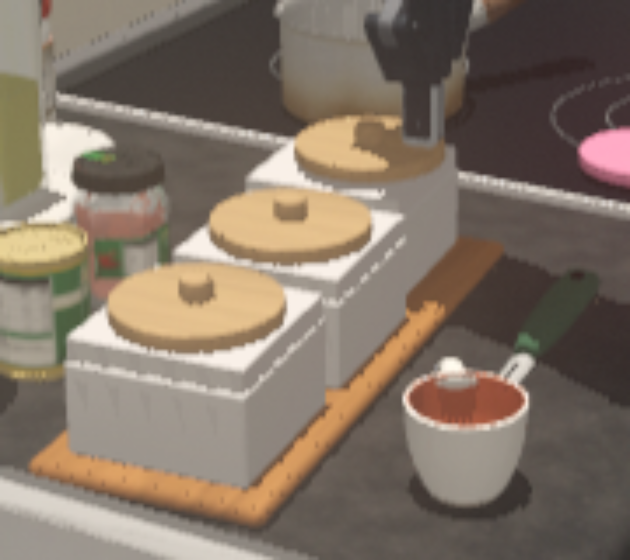

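>>> step_arm(rows=[{"gripper": 0,"translation": [0,0,1],"spin": 0},{"gripper": 0,"translation": [0,0,1],"spin": 0},{"gripper": 0,"translation": [0,0,0],"spin": 0}])

```text
time_s: 7.32
tool_pos: [551.0, -91.8, 92.7]
ee_rot: [-3.142, 0.0, 0.107]
ft_force: [-0.4, -0.7, -0.0]
grip_width: 0.5
gripper_force: 0.0
```

>>> step_arm(rows=[{"gripper": 0,"translation": [0,0,1],"spin": 0},{"gripper": 0,"translation": [0,0,1],"spin": 0},{"gripper": 0,"translation": [0,0,0],"spin": 0}])

```text
time_s: 7.57
tool_pos: [551.0, -91.8, 90.7]
ee_rot: [3.142, 0.0, 0.107]
ft_force: [0.7, -0.2, 0.3]
grip_width: 0.3
gripper_force: 0.1
```

The picture shows the fingertip over the robot-side edge of the right lid, at crop (425,130). The other two lids lie flat. I keep pressing.

>>> step_arm(rows=[{"gripper": 0,"translation": [0,0,1],"spin": 0},{"gripper": 0,"translation": [0,0,1],"spin": 0},{"gripper": 0,"translation": [0,0,0],"spin": 0}])

```text
time_s: 7.82
tool_pos: [551.0, -91.7, 88.7]
ee_rot: [-3.142, 0.0, 0.107]
ft_force: [0.3, 0.2, 0.8]
grip_width: -0.0
gripper_force: 0.1
```

>>> step_arm(rows=[{"gripper": 0,"translation": [0,0,1],"spin": 0},{"gripper": 0,"translation": [0,0,1],"spin": 0},{"gripper": 0,"translation": [0,0,0],"spin": 0}])

```text
time_s: 8.07
tool_pos: [551.2, -91.8, 87.7]
ee_rot: [3.141, -0.001, 0.107]
ft_force: [-2.2, -0.0, 4.6]
grip_width: -0.1
gripper_force: 2.7
```

The right lid gave about 3 mm under 1 N, then stopped, so it rocks. Next I push its knob away from the robot.

>>> step_arm(rows=[{"gripper": 0,"translation": [0,0,-4],"spin": 0},{"gripper": 0,"translation": [0,0,-6],"spin": 0},{"gripper": 0,"translation": [5,0,0],"spin": 0},{"gripper": 0,"translation": [5,0,0],"spin": 0},{"gripper": 0,"translation": [0,0,0],"spin": 0}])

```text
time_s: 8.48
tool_pos: [562.5, -90.8, 97.1]
ee_rot: [3.141, -0.002, 0.107]
ft_force: [0.6, -1.2, 0.5]
grip_width: -0.2
gripper_force: 0.0
```

>>> step_arm(rows=[{"gripper": 0,"translation": [2,0,0],"spin": 0},{"gripper": 0,"translation": [2,0,0],"spin": 0},{"gripper": 0,"translation": [2,0,0],"spin": 0},{"gripper": 0,"translation": [0,0,0],"spin": 0}])

```text
time_s: 8.82
tool_pos: [567.1, -90.0, 96.6]
ee_rot: [-3.141, 0.0, 0.107]
ft_force: [0.0, 0.5, 0.6]
grip_width: 0.3
gripper_force: 0.1
```

>>> step_arm(rows=[{"gripper": 0,"translation": [1,0,0],"spin": 0},{"gripper": 0,"translation": [1,0,0],"spin": 0},{"gripper": 0,"translation": [1,0,0],"spin": 0},{"gripper": 0,"translation": [0,0,0],"spin": 0}])

```text
time_s: 9.15
tool_pos: [570.1, -89.8, 96.9]
ee_rot: [3.141, -0.0, 0.107]
ft_force: [-0.2, 1.2, 0.6]
grip_width: 0.2
gripper_force: 0.2
```

>>> step_arm(rows=[{"gripper": 0,"translation": [1,0,0],"spin": 0},{"gripper": 0,"translation": [1,0,0],"spin": 0},{"gripper": 0,"translation": [1,0,0],"spin": 0},{"gripper": 0,"translation": [0,0,0],"spin": 0}])

```text
time_s: 9.48
tool_pos: [573.3, -89.4, 96.9]
ee_rot: [3.141, -0.0, 0.107]
ft_force: [-0.1, -0.1, 0.0]
grip_width: 0.1
gripper_force: 0.1
```

Run:
```python
from cell import optics
import cv2
c=optics.camera("side"); cv2.imwrite("pics/s2.png",cv2.resize(c["pixels"][200:330,220:400],None,fx=3.5,fy=3.5))
```

```text
(no output)
```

View pics/s2.png

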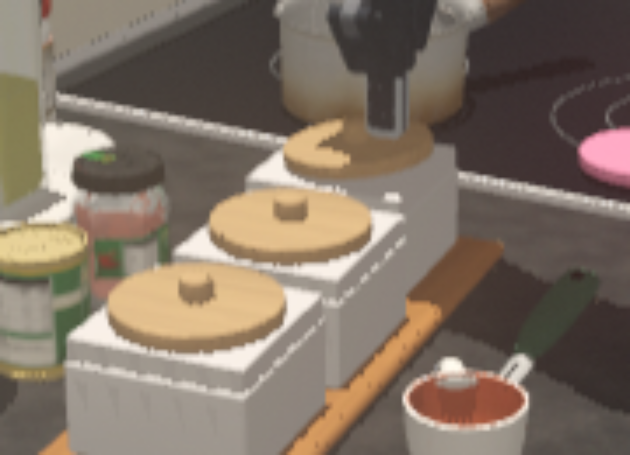

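The lid has moved back, its edge going from crop column 297 to 285. I keep pushing in small steps.

>>> step_arm(rows=[{"gripper": 0,"translation": [1,0,0],"spin": 0},{"gripper": 0,"translation": [1,0,0],"spin": 0},{"gripper": 0,"translation": [0,0,0],"spin": 0}])

```text
time_s: 9.78
tool_pos: [575.2, -89.2, 96.9]
ee_rot: [3.141, -0.0, 0.107]
ft_force: [-0.6, -0.0, 0.6]
grip_width: -0.1
gripper_force: 0.0
```

>>> step_arm(rows=[{"gripper": 0,"translation": [1,0,0],"spin": 0},{"gripper": 0,"translation": [1,0,0],"spin": 0},{"gripper": 0,"translation": [0,0,0],"spin": 0}])

```text
time_s: 10.03
tool_pos: [577.2, -89.0, 97.0]
ee_rot: [3.141, -0.0, 0.107]
ft_force: [-0.4, -0.4, 0.4]
grip_width: 0.3
gripper_force: 0.2
```

>>> step_arm(rows=[{"gripper": 0,"translation": [-8,0,0],"spin": 0},{"gripper": 0,"translation": [-10,0,-10],"spin": 0},{"gripper": 0,"translation": [-30,0,-25],"spin": 0},{"gripper": 0,"translation": [-35,0,-20],"spin": 0},{"gripper": 0,"translation": [-35,0,-20],"spin": 0},{"gripper": 0,"translation": [0,0,0],"spin": 0}])

```text
time_s: 10.53
tool_pos: [455.2, -101.4, 175.3]
ee_rot: [3.14, -0.0, 0.106]
ft_force: [-0.6, 0.6, -0.7]
grip_width: -0.0
gripper_force: 0.0
```

Run:
```python
from h import *
from cell import optics
c=optics.camera("top"); 
for e in lids(c): print(np.round([*e[0],*e[1]],1),ray(c,*e[0],86).round(1))
s=optics.camera("side")
a=cv2.resize(s["pixels"][215:320,230:370],None,fx=4,fy=4); b=cv2.resize(c["pixels"][170:280,160:380],(560,280))
cv2.imwrite("pics/s3.png",np.vstack([a[:300],b]))
```

```text
[197.6 230.1  51.2  52.1] [560.1 139.4  86. ]
[264.5 224.5  51.4  51.7] [572.2  25.5  86. ]
[299.6 243.4  38.6 136.6] [541.4 -35.1  86. ]
[330.8 212.7  51.2  51.7] [595. -87.  86.]
```

View pics/s3.png

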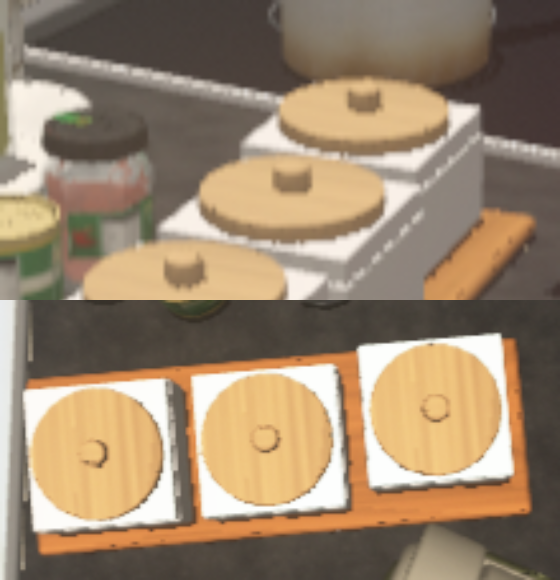

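The right lid is now centred on its pot at (595,-87), having moved about 10.5 mm. I press its edge to check it is home.

>>> step_arm(rows=[{"gripper": 0,"translation": [35,0,20],"spin": 0},{"gripper": 0,"translation": [35,0,20],"spin": 0},{"gripper": 0,"translation": [25,0.5,15],"spin": 0},{"gripper": 0,"translation": [12,0,10],"spin": 0},{"gripper": 0,"translation": [0,0,9],"spin": 0},{"gripper": 0,"translation": [0,0,6],"spin": 0},{"gripper": 0,"translation": [0,0,2],"spin": 0},{"gripper": 0,"translation": [0,0,2],"spin": 0},{"gripper": 0,"translation": [0,0,0],"spin": 0}])

```text
time_s: 11.38
tool_pos: [565.3, -90.7, 88.0]
ee_rot: [-3.142, 0.0, 0.106]
ft_force: [-0.2, -0.5, -0.7]
grip_width: -0.1
gripper_force: 0.0
```

>>> step_arm(rows=[{"gripper": 0,"translation": [0,0,1.5],"spin": 0},{"gripper": 0,"translation": [0,0,1.5],"spin": 0},{"gripper": 0,"translation": [0,0,0],"spin": 0}])

```text
time_s: 11.63
tool_pos: [566.3, -91.0, 86.1]
ee_rot: [3.141, -0.002, 0.106]
ft_force: [-0.7, 0.3, 4.5]
grip_width: 0.3
gripper_force: 2.1
```

>>> step_arm(rows=[{"gripper": 0,"translation": [0,0,-15],"spin": 0},{"gripper": 0,"translation": [0,0,-15],"spin": 0},{"gripper": 0,"translation": [20,0,0],"spin": 0},{"gripper": 0,"translation": [20,0,0],"spin": 0},{"gripper": 0,"translation": [20,0,0],"spin": 0},{"gripper": 0,"translation": [0,0,0],"spin": 0},{"gripper": 0,"translation": [0,0,12],"spin": 0},{"gripper": 0,"translation": [0,0,8],"spin": 0},{"gripper": 0,"translation": [0,0,4],"spin": 0},{"gripper": 0,"translation": [0,0,2],"spin": 0},{"gripper": 0,"translation": [0,0,0],"spin": 0}])

```text
time_s: 12.55
tool_pos: [624.9, -84.2, 88.4]
ee_rot: [-3.141, 0.001, 0.107]
ft_force: [-0.1, 0.1, 0.2]
grip_width: 0.1
gripper_force: 0.0
```

>>> step_arm(rows=[{"gripper": 0,"translation": [0,0,2],"spin": 0},{"gripper": 0,"translation": [0,0,1.5],"spin": 0},{"gripper": 0,"translation": [0,0,0],"spin": 0}])

```text
time_s: 12.8
tool_pos: [626.0, -84.4, 86.1]
ee_rot: [3.141, -0.001, 0.107]
ft_force: [-0.8, 0.8, 4.1]
grip_width: -0.3
gripper_force: 1.7
```

Both edges are firm at z = 86, so the lid is flat and fully home. I retreat and take a last look.

>>> step_arm(rows=[{"gripper": 0,"translation": [0,0,-10],"spin": 0},{"gripper": 0,"translation": [0,0,-25],"spin": 0},{"gripper": 0,"translation": [0,0,-35],"spin": 0},{"gripper": 0,"translation": [-30,0,-20],"spin": 0},{"gripper": 0,"translation": [-35,0,0],"spin": 0},{"gripper": 0,"translation": [-35,0,0],"spin": 0},{"gripper": 0,"translation": [-35,0,0],"spin": 0},{"gripper": 0,"translation": [-30,0,0],"spin": 0},{"gripper": 0,"translation": [0,0,0],"spin": 0},{"gripper": 0,"translation": [0,0,0],"spin": 0}])

```text
time_s: 13.63
tool_pos: [460.9, -102.0, 176.6]
ee_rot: [3.141, -0.002, 0.106]
ft_force: [0.7, 0.1, 0.1]
grip_width: 0.5
gripper_force: 0.0
```

Run:
```python
from h import *
from cell import optics, ticket
c=optics.camera("top")
for e in lids(c): print(ray(c,*e[0],86).round(1))
print(ticket.job_done())
```

```text
[560.1 139.4  86. ]
[572.2  25.6  86. ]
[540.8 -21.9  86. ]
[595. -87.  86.]
the job is handed in; nothing more can be done
None
```

I pressed the lids from left to right and the right one rocked, so I slid it about 10.5 mm back into its slot, where it now lies flat and firm at both edges, and I handed the job in at about 14 s.

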